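# Tighten the rod clamp with the right hex key

## Task

Take the thick, blue-handled T-hex-key from the grey stand and push it fully home in the recessed hexagon socket on top of the pale metal rod clamp. Only then turn the screw clockwise with it until the white pointer on the screw stands in the middle of the green zone. Let go and leave the key standing in the socket; leave the thin red-handled key in the stand.

Things in the scene. Friction and masses are not known exactly. Their poses are not given: they have to be found in the camera images.
- blue_key_grip (a point): Centre of the blue T-handle of the thick hex key (about 150 g): a bar 70 mm long along this point's x, 16 mm wide along y (grasp across it), 18 mm high; z points up the shank. Below it: round shank 14 mm thick, then a steel collar 36 mm across, its underside 53 mm below this point, then the hexagon down to 83 mm below. Starts in either hole of the stand, upright.
- blue_key_tip (a point): Centre of the end face of the blue key, axes as blue_key_grip. Hexagon 19 mm across flats, tapered over the last 7 mm; two corners lie in line with the bar (x axis), the rest at 60 degree steps. At the start it hangs by its collar in a loose 26 mm hole, collar on the stand's top (55 mm above the bench): lift straight up 35 mm or more to free it.
- red_key_grip (a point): Centre of the red T-handle of the thin hex key (8 mm across flats: it would spin in the socket), else shaped and sized as the blue one. It stands in the stand's other hole, 100 mm from the blue key, roughly along the line of the bars. Leave it there.
- socket_floor (a point): Centre of the floor of the screw's hexagon socket; turns with the screw; z up, x towards the white pointer. Socket 20.8 mm across flats, 18 mm deep. Its corners lie on x and at 60 degree steps: the key fits with its bar in line with the pointer or at 60 degree steps from it, with 11 degrees of play either way (lost motion in turning). Fully home: key end on this floor, handle centre 83 mm above it.
- socket_mouth (a point): Centre of the socket's mouth, 28 mm above its floor, flush with the top of the pale metal clamp block (82 mm square, 62 mm high, fixed to the bench). Here a hexagonal lead-in 42 mm across flats narrows over 10 mm of depth to the 20.8 mm socket. With the key fully home its collar stands 2 mm above the block. The screw floats: it gives sideways up to 4 mm on weak springs.
- screw (a joint): Turn of the screw (rad), grows clockwise seen from above. 0 = white pointer square to the block's face towards the robot. The green zone painted on the block spans 0.75 to 1.55, middle 1.15. Starts at 0 to 0.35; about 0.05 N m of friction, stays where it is left.

How it is judged (in metres and radians):
On the way:
1. blue key fully home (end within 6 mm of the socket floor and of its middle, within 10 degrees of upright) while the screw is still short of the green zone (below 0.7 rad) (z of blue_key_tip in the frame of socket_floor below 0.006 m and horizontal distance between blue_key_tip and socket_floor below 0.006 m and angle between blue_key_tip's own z axis and vertical below 0.17 rad and value of joint screw below 0.7 rad), for 0.2 s.
At the end, for the whole second after the job is handed in: The blue key stands in the socket, end face within 6 mm of the socket floor and of its middle and within 10 degrees of upright; the white pointer is at rest in the green zone (screw between 0.75 and 1.55 rad); the red key is within 30 mm of where it stood (z of blue_key_tip in the frame of socket_floor below 0.006 m and horizontal distance between blue_key_tip and socket_floor below 0.006 m and angle between blue_key_tip's own z axis and vertical below 0.17 rad and value of joint screw between 0.75 and 1.55 rad and velocity of joint screw between -0.05 and 0.05 rad/s and distance of red_key_grip from where it was at the start of the episode below 0.03 m); the robot touches nothing.
It fails at once if the red key is taken or knocked out of its place (handle moved more than 30 mm) (distance of red_key_grip from where it was at the start of the episode above 0.03 m).
It also fails if it takes over 42 s, if anything falls off the work surface, if the arm or the gripper's body presses on something with over 40 N, if the wrist force passes 120 N, or if a joint passes its speed limit or range.

## Robot

A 6-joint arm with a two-finger parallel gripper is mounted at the origin on a cart in front of the work surface, level with it; the furniture and walls round the work are solid. World frame = base frame: x ahead of the robot, y to its left, z up, the work surface at z = 0. Lengths are in mm, angles in rad, forces in N, time in s.
With the tool pointing down it reaches from about 275 to 1000 mm from the base axis. Payload 8.4 kg.
Tool frame: the origin (TCP) lies at the very end of the fingers, on their centre line; the grasp point (between the pads) lies r.hold_point_z behind it (r.hold_point_z is the distance from the TCP to the grasp point, in mm); x points along the fingers, z is the direction in which the jaws open and shut, and the axes are right-handed (so a half turn about x gives the same grasp; the last joint's range is limited). The gripper opens to 85 mm and grips with 20 to 120 N. Pads are 22 mm wide; open, the fingers measure 114 mm over their backs; the gripper's body (76 mm by 85 mm) begins 54 mm behind the grasp point. The pads swing forward as they close: fully open they stand 13 mm farther back than shut.
Start: joints at [-1.24, 0.353, 1.633, -0, 1.155, -0.002], TCP at [204.18, -590.71, 231.281] pointing down, gripper open.
Joint ranges: [-2.63, 2.63], [-0.92, 2.1], [0.06, 2.66], [-1.3, 4.44], [0, 2.69], [-3.02, 3.02]. Speed limits (rad/s): [2.22, 2.22, 2.79, 3.14, 3.14, 3.14].

## Interface

Orientations are given as [roll, pitch, yaw] about the fixed x, y, z axes, in that order (R = Rz(yaw) Ry(pitch) Rx(roll)).
In Python, from rig import r gives the robot as it stands.
- The arm moves only by the tool jog_arm, never from a script. Its argument "series" is a list of rows, each a list of 7 numbers: the turn, a rotation vector about the tool's x, y, z in degrees, then the shift along the tool's x, y, z in cm, then the opening, from 0 (shut) to 1 (fully open). In form: [[wx, wy, wz, tx, ty, tz, fingers], ...]. A call has 1 to 20 rows; each row shifts and turns the commanded pose from where the row before left it, along the tool's axes as they then stand; what a row does not reach is not made up. A row lasts 1/10 s, in which the tool goes at most 50 mm and 8.59 degrees, less where a joint would pass 70% of its speed; a pose out of reach is approached as far as the arm can. A call with a gripper value outside its range is refused whole. The fingers move at their own pace and stop on an object; "force" is the grip in N (left out, the last holds). Time passes only in rows, so rows that do not move let the fingers close. It gives the time, the measured TCP pose, the force and the opening at its end, in the units of the state.
- r.sense(): the state, without advancing time (a new reading comes with each control period).
- r.grab_frame(name): name is "scene" or "top"; returns (picture, depth): 400x640x3 uint8, red, green, blue; 400x640 float32, mm along the optical axis (not along the pixel's ray), 0 where there is no reading.
- r.get_calibration(name): a dict with "mtx" (3x3 intrinsics, pixels), "position" and "rotation" of the camera in the world. Camera axes: x right, y down, z forward; pixel columns grow to the right and rows downward; lengths in mm; the calibration is good to about 2 mm. A picture is of the moment at which its call begins. get_calibration takes no time and is no camera call.
- r.sign_off(): hands the job in, once; it reports no verdict.
The state is a dict: "clock": time; "qpos": joint angles; "qvel": joint speeds; "joint_efforts": joint torques, N m; "eef_pos": TCP position; "tcp_rot": TCP orientation; "contact_force": force on the tool from outside, world axes, zero at the start; "wrist_torque": the same for the moment, N m; "opening": opening from 0.0 (shut) to 1.0 (fully open).
Only numpy, scipy, OpenCV 4.12 (cv2) and the standard library are available. Lean on these libraries where they do the work, as an engineer would, in place of code of your own. Each camera call takes 0.05 s, during which the arm holds its last target.

## Working session

There is one attempt and no reset: what is moved stays moved. The work goes in short steps, Python scripts to look and compute and a tool call to move; the robot and the scene stay as the last step left them, time stands still between calls to the robot, and variables do not carry over. Pictures are saved under pics/ and viewed, and the job is handed in when it is done.

Besides the shell and the picture viewer there is one more tool, called after ">>>" in YAML: its name, and indented under it one key for each argument. jog_arm: Moves the arm, as the interface text tells. Its arguments: {"type":"object","properties":{"series":{"type":"array"},"force":{"type":"number"}},"required":["series"]}

```bash
ls; mkdir -p pics; python3 - <<'E'
from rig import r
import cv2,numpy as np
print(r.sense(), r.hold_point_z)
for n in("scene","top"):
    p,d=r.grab_frame(n); cv2.imwrite(f"pics/{n}0.png",p[:,:,::-1]); np.savez(f"{n}0.npz",p=p,d=d)
    print(r.get_calibration(n))
E
```

```text
pics
{'clock': 0.0, 'qpos': array([-1.24039596e+00,  3.53648343e-01,  1.63416537e+00, -4.08099185e-06,
        1.15517689e+00, -2.39578419e-03]), 'qvel': array([ 1.93827354e-03,  1.01069107e-03,  4.20817667e-04, -7.18090380e-04,
        2.28862742e-05, -1.22810353e-03]), 'joint_efforts': array([ 4.86019417e-03, -6.05248260e+01, -3.42071700e+01,  3.44057344e-04,
        9.53907816e-03,  5.95642618e-06]), 'eef_pos': array([ 204.02271524, -590.24683175,  230.54818529]), 'tcp_rot': array([-3.14131937,  1.56939836,  1.90386742]), 'contact_force': array([ 0.19250762,  0.66022229, -0.30809782]), 'wrist_torque': array([-0.02943437, -0.0199355 , -0.05765875]), 'opening': 1.00032605297788} 18.700000000000003
{'mtx': array([[387.26587658,   0.        , 326.18107265],
       [  0.        , 387.26587658, 200.97888538],
       [  0.        ,   0.        ,   1.        ]]), 'position': array([188.56510288, 592.8612867 , 766.73756873]), 'rotation': array([-2.44148636,  0.00683562, -2.52199322])}
{'mtx': array([[487.55735225,   0.        , 328.68307469],
       [  0.        , 487.55735225, 197.92126652],
       [  0.        ,   0.        ,   1.        ]]), 'position': array([ 430.90914657,  139.83058613, 1043.434581  ]), 'rotation': array([-3.05902959,  0.02700825, -1.59822264])}
```

View pics/scene0.png

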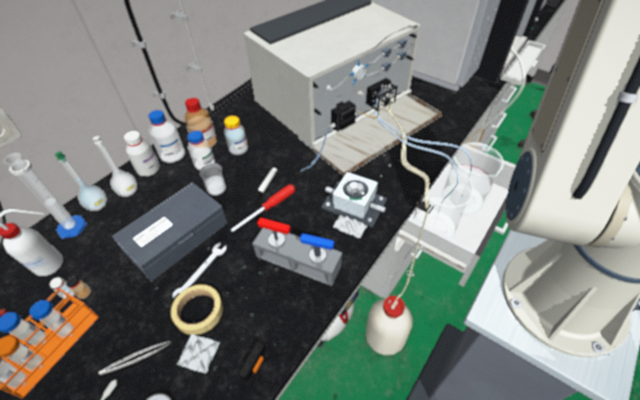

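View pics/top0.png

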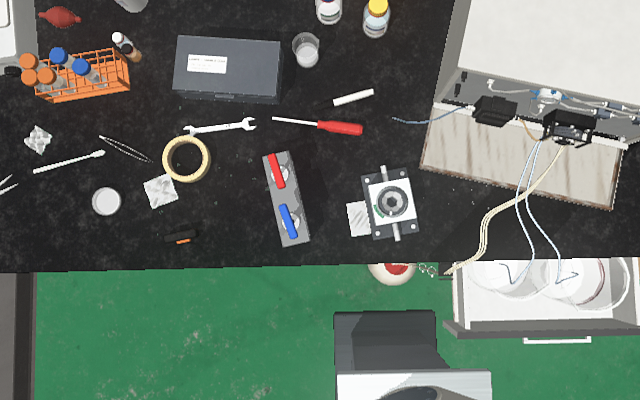

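The scene view shows the stand with the red key (273,226), the blue key (317,241) and the clamp (356,192). The top view shows blue at (289,221), red at (277,170) and the socket at (392,202), with nothing blocking any of them.

```bash
cat >h.py <<'E'
import numpy as np,cv2
from scipy.spatial.transform import Rotation as R
from rig import r
def cal(n):
    c=r.get_calibration(n); return c["mtx"],c["position"],R.from_euler("xyz",c["rotation"]).as_matrix()
def plane(n,uv,z):
    K,p,Rm=cal(n); uv=np.atleast_2d(uv).astype(float)
    d=(Rm@np.linalg.inv(K)@np.c_[uv,np.ones(len(uv))].T).T
    return p+d*((z-p[2])/d[:,2])[:,None]
def deproj(n,d,uv):
    K,p,Rm=cal(n); uv=np.atleast_2d(uv); z=d[uv[:,1],uv[:,0]]
    return p+(Rm@(np.linalg.inv(K)@np.c_[uv,np.ones(len(uv))].T*z)).T
def proj(n,X):
    K,p,Rm=cal(n); c=(np.atleast_2d(X)-p)@Rm; q=c@K.T; return q[:,:2]/q[:,2:]
def masks(p):
    h=cv2.cvtColor(p,cv2.COLOR_RGB2HSV)
    return dict(blue=cv2.inRange(h,(100,130,60),(125,255,255)),red=cv2.inRange(h,(0,150,90),(8,255,255))|cv2.inRange(h,(174,150,90),(180,255,255)),green=cv2.inRange(h,(40,70,50),(90,255,255)))
def big(n,m,box):
    x0,y0,x1,y1=box; k=np.zeros_like(m); k[y0:y1,x0:x1]=m[y0:y1,x0:x1]
    return k
E
python3 - <<'E'
from h import *
boxes={"scene":dict(blue=(295,225,345,258),red=(250,212,297,240)),"top":dict(blue=(270,195,310,245),red=(262,148,292,195))}
for n in("scene","top"):
    f=np.load(n+"0.npz"); M=masks(f["p"])
    for c in("blue","red"):
        k=big(n,M[c],boxes[n][c]); ys,xs=np.nonzero(k); uv=np.c_[xs,ys]
        X=deproj(n,f["d"],uv); 
        print(n,c,len(xs),xs.min(),xs.max(),ys.min(),ys.max(),"z pct",np.percentile(X[:,2],[5,50,90,98]))
        t=X[X[:,2]>np.percentile(X[:,2],90)-5]; (cx,cy),wh,a=cv2.minAreaRect(t[:,:2].astype(np.float32)); print("  rect",cx,cy,wh,a,"mean",t.mean(0))
        w=np.linalg.eigh(np.cov(t[:,:2].T))[1][:,1]; print("  yaw",np.degrees(np.arctan2(w[1],w[0])))
f=np.load("top0.npz"); cv2.imwrite("pics/tc.png",cv2.resize(f["p"][155:250,340:440,::-1],None,fx=6,fy=6,interpolation=cv2.INTER_CUBIC))
f=np.load("scene0.npz"); cv2.imwrite("pics/sc.png",cv2.resize(f["p"][165:245,310:400,::-1],None,fx=7,fy=7,interpolation=cv2.INTER_CUBIC))
E
```

```text
scene blue 367 300 334 233 248 z pct [  0.55666796 115.46221378 118.11218521 119.3485312 ]
  rect 322.96295166015625 399.3420715332031 (65.6031494140625, 466.6327209472656) 42.78239440917969 mean [465.14897546 244.78743439 119.6760816 ]
  yaw 138.73071145317286
scene red 333 257 290 217 233 z pct [-3.19645420e-02  1.15098331e+02  1.17816600e+02  1.19016918e+02]
  rect 564.8912963867188 262.94659423828125 (68.42584991455078, 16.780517578125) 16.444944381713867 mean [564.17646988 263.82171187 116.47652246]
  yaw -163.146487981177
top blue 292 279 297 204 238 z pct [113.67007479 117.08597518 119.10294786 120.4005501 ]
  rect 466.8333435058594 242.28184509277344 (67.51292419433594, 14.869394302368164) 19.45528793334961 mean [466.67617827 242.0446819  117.25202037]
  yaw -160.3546923245371
top red 277 268 284 153 188 z pct [113.8712214  117.17521153 119.46453828 120.32341426]
  rect 565.4024658203125 262.9031982421875 (67.76152038574219, 14.797422409057617) 16.25895118713379 mean [565.22709083 262.85482263 117.42216223]
  yaw -163.6089142943888
```

View pics/tc.png

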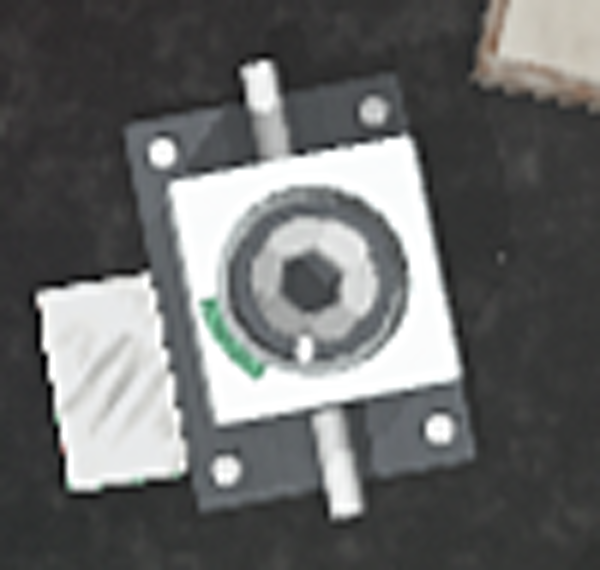

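View pics/sc.png

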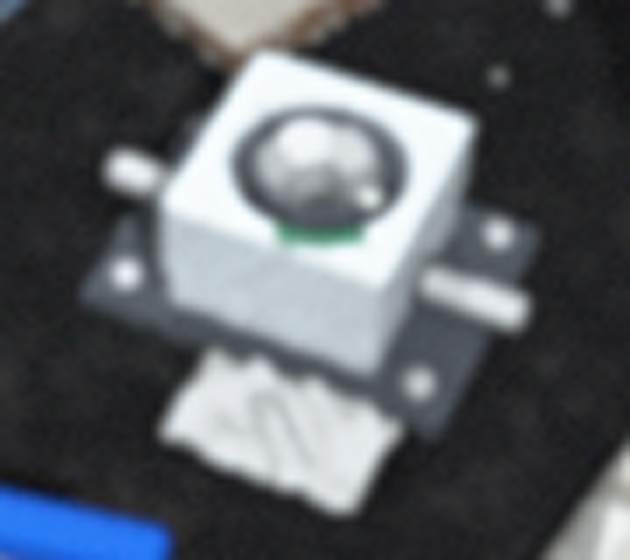

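The top view shows the block square, its pointer at crop (305,347) and the green zone to its left, clockwise. The tilt matches a middle of about 1.15 rad. Next I'll work out the world positions.

```bash
python3 - <<'E'
from h import *
off=lambda q,x,y,s:(np.array(q,float)+.5)/s-.5+[x,y]
f=np.load("top0.npz");p=f["p"]
# block top white mask
g=cv2.inRange(p,(215,215,215),(255,255,255)); g=big("top",g,(366,170,420,232))
n,l,s,c=cv2.connectedComponentsWithStats(g); i=1+np.argmax(s[1:,4]); cn=cv2.findContours((l==i).astype(np.uint8),0,1)[0][0]
(cx,cy),wh,a=cv2.minAreaRect(plane("top",cn[:,0],62)[:,:2].astype(np.float32)); print("block",cx,cy,wh,a)
C=off([(172,183),(412,138),(463,380),(215,424)],340,155,6); W=plane("top",C,62)
print(W.round(1).tolist(),"mean",W.mean(0)); 
for i in range(4): e=W[(i+1)%4]-W[i]; print(np.linalg.norm(e),np.degrees(np.arctan2(e[1],e[0])))
C=off([(263,50),(478,122),(378,375)],310,165,7)
C=off([(263,50),(478,122),(380,300),(160,215)],310,165,7); W2=plane("scene",C,62); print("scene",W2.round(1).tolist(),W2.mean(0))
for nm,q,z in(("ring",(318,278),62),("sockdark",(312,279),44),("pointer",(305,347),60),("green",(230,340),62)): print(nm,plane("top",off(q,340,155,6),z))
print("sc ptr",plane("scene",off((369,196),310,165,7),60),"ring",plane("scene",off((320,168),310,165,7),60))
# depth of features
for q in((305,347),(290,200),(312,279),(200,250)):
    uv=off(q,340,155,6).round().astype(int); print(q,deproj("top",f["d"],uv))
# yaw of blue bar by plane at 117
M=masks(p)
for c,b in(("blue",(270,195,310,245)),("red",(262,148,292,195))):
    ys,xs=np.nonzero(big("top",M[c],b)); X=plane("top",np.c_[xs,ys],117)
    print(c,cv2.minAreaRect(X[:,:2].astype(np.float32)),X.mean(0)); w=np.linalg.eigh(np.cov(X[:,:2].T))[1][:,1]; print(np.degrees(np.arctan(w[1]/w[0])))
s=r.sense();print(R.from_euler("xyz",s["tcp_rot"]).as_matrix().round(3))
E
```

```text
block 503.0124816894531 37.31415939331055 (83.56121063232422, 81.97425079345703) 9.286484718322754
[[536.5, 83.5, 62.0], [549.3, 2.4, 62.0], [467.4, -11.3, 62.0], [455.1, 71.9, 62.0]] mean [502.06563846  36.60830313  62.        ]
82.07793454103106 -81.0509633115596
82.97001920232299 -170.5416325817657
84.0439855647854 98.44549465310364
82.23726074126384 8.095355064922767
scene [[550.2, 2.5, 62.0], [468.3, -11.6, 62.0], [453.6, 77.5, 62.0], [535.4, 89.0, 62.0]] [501.85817884  39.36093424  62.        ]
ring [[502.98882096  35.68782085  62.        ]]
sockdark [[504.02872437  35.83285442  44.        ]]
pointer [[480.06507763  40.70765024  60.        ]]
green [[483.03423101  65.86499887  62.        ]]
sc ptr [[482.08597449  38.68186049  60.        ]] ring [[503.04273818  37.47078389  60.        ]]
(305, 347) [[480.82288939  41.71874077  62.07046039]]
(290, 200) [[529.24030682  44.03404105  63.34614939]]
(312, 279) [[504.71865924  34.19710065  36.58084757]]
(200, 250) [[514.09771587  74.64085704  61.84751595]]
blue ((466.54351806640625, 241.559814453125), (68.80424499511719, 15.816386222839355), 19.42486000061035) [466.35493107 241.6813683  117.        ]
19.492090016452217
red ((564.2352905273438, 262.55810546875), (69.50513458251953, 15.160829544067383), 17.179262161254883) [564.2630408  262.38941749 117.        ]
16.79933871266567
[[-0.     0.945  0.327]
 [ 0.001  0.327 -0.945]
 [-1.     0.    -0.001]]
```

```bash
python3 - <<'E'
from h import *
a=np.array([204,-590.]);b=np.array([466.5,242]);u=(b-a)/np.linalg.norm(b-a)
for n in("scene","top"):
    d=np.load(n+"0.npz")["d"]; vs,us=np.nonzero(d>0); X=deproj(n,d,np.c_[us,vs])
    t=(X[:,:2]-a)@u; q=np.abs((X[:,0]-a[0])*u[1]-(X[:,1]-a[1])*u[0])
    for t0 in range(0,900,100):
        k=(t>t0)&(t<t0+100)&(q<110); print(n,t0,k.sum(), X[k,2].max().round() if k.any() else None, np.percentile(X[k,2],99).round() if k.any() else None)
s=r.sense();Rm=R.from_euler("xyz",s["tcp_rot"]).as_matrix();print(Rm.T@(np.array([466.5,242,231])-s["eef_pos"]))
E
```

```text
scene 0 899 -112.0 -208.0
scene 100 2063 -110.0 -113.0
scene 200 3320 5.0 0.0
scene 300 2592 17.0 11.0
scene 400 3977 12.0 8.0
scene 500 3022 12.0 5.0
scene 600 4141 66.0 64.0
scene 700 4686 66.0 63.0
scene 800 4716 122.0 118.0
top 0 1831 -113.0 -169.0
top 100 4216 -109.0 -113.0
top 200 3388 6.0 2.0
top 300 3909 20.0 12.0
top 400 3370 13.0 10.0
top 500 3277 12.0 8.0
top 600 3418 68.0 65.0
top 700 3829 68.0 65.0
top 800 4499 122.0 119.0
[ 5.30842435e-01  5.19934332e+02 -7.00915303e+02]
```

The path is clear: nothing there stands above 122 mm, and the tool stays at 231 mm. Moving over the blue key.

>>> jog_arm:
  series:
    - [0,0,0,0,2.6,-3.5,1]
    - [0,0,0,0,2.6,-3.5,1]
    - [0,0,0,0,2.6,-3.5,1]
    - [0,0,0,0,2.6,-3.5,1]
    - [0,0,0,0,2.6,-3.5,1]
    - [0,0,0,0,2.6,-3.5,1]
    - [0,0,0,0,2.6,-3.5,1]
    - [0,0,0,0,2.6,-3.5,1]
    - [0,0,0,0,2.6,-3.5,1]
    - [0,0,0,0,2.6,-3.5,1]
    - [0,0,0,0,2.6,-3.5,1]
    - [0,0,0,0,2.6,-3.5,1]
    - [0,0,0,0,2.6,-3.5,1]
    - [0,0,0,0,2.6,-3.5,1]
    - [0,0,0,0,2.6,-3.5,1]
    - [0,0,0,0,2.6,-3.5,1]
    - [0,0,0,0,2.6,-3.5,1]
    - [0,0,0,0,2.6,-3.5,1]
    - [0,0,0,0,2.6,-3.5,1]
    - [0,0,0,0,2.6,-3.5,1]
  force: 80

```text
clock: 2.1
eef_pos: [467.0, 242.7, 231.0]
tcp_rot: [-1.212, 1.57, -2.449]
contact_force: [1.4, -0.7, 0.3]
opening: 1.0
```

>>> jog_arm:
  series:
    - [0,0,0,0,0,0,1]
    - [0,0,0,0,0,0,1]
    - [0,0,0,0,0,0,1]

```text
clock: 2.4
eef_pos: [466.3, 239.9, 230.9]
tcp_rot: [-1.252, 1.569, -2.49]
contact_force: [-1.0, 0.0, 0.4]
opening: 1.0
```

```bash
cat >st.py <<'E'
from h import *
s=r.sense();Rm=R.from_euler("xyz",s["tcp_rot"]).as_matrix()
print("t",s["clock"],"tcp",s["eef_pos"].round(1),"F",s["contact_force"].round(1),"T",s["wrist_torque"].round(2),"op",round(s["opening"],3),"q",s["qpos"].round(2))
print("x",Rm[:,0].round(4),"bar yaw(y axis)",np.degrees(np.arctan2(Rm[1,1],Rm[0,1])).round(2))
E
python3 - <<'E'
from st import *
print(Rm.T@(np.array([466.5,242,91])-s["eef_pos"]))
E
```

```text
t 2.4 tcp [466.3 239.9 230.9] F [-1.   0.   0.4] T [-0.05  0.04 -0.05] op 1.0 q [ 0.47  0.2   1.85 -0.    1.1   1.71]
x [-1.1e-03 -8.0e-04 -1.0e+00] bar yaw(y axis) 19.06
[139.87833989   1.06346237  -1.98097925]
```

>>> jog_arm:
  series:
    - [0,0,0,2,0.1,-0.2,1]
    - [0,0,0,3,0,0,1]
    - [0,0,0,3,0,0,1]
    - [0,0,0,2,0,0,1]
    - [0,0,0,2,0,0,1]
    - [0,0,0,1,0,0,1]
    - [0,0,0,1.1,0,0,1]
    - [0,0,0,0,0,0,1]
    - [0,0,0,0,0,0,1]

```text
clock: 3.3
eef_pos: [467.5, 242.9, 90.7]
tcp_rot: [1.733, 1.57, 0.495]
contact_force: [0.2, -0.1, 0.7]
opening: 1.006
```

```bash
python3 - <<'E'
from st import *
p,d=r.grab_frame("scene"); cv2.imwrite("pics/g1.png",cv2.resize(p[150:290,220:420,::-1],None,fx=4,fy=4))
E
```

```text
t 3.3 tcp [467.5 242.9  90.7] F [ 0.2 -0.1  0.7] T [0.   0.01 0.02] op 1.006 q [0.48 0.39 1.96 0.   0.8  1.71]
x [ 4.e-04  2.e-04 -1.e+00] bar yaw(y axis) 19.05
```

View pics/g1.png

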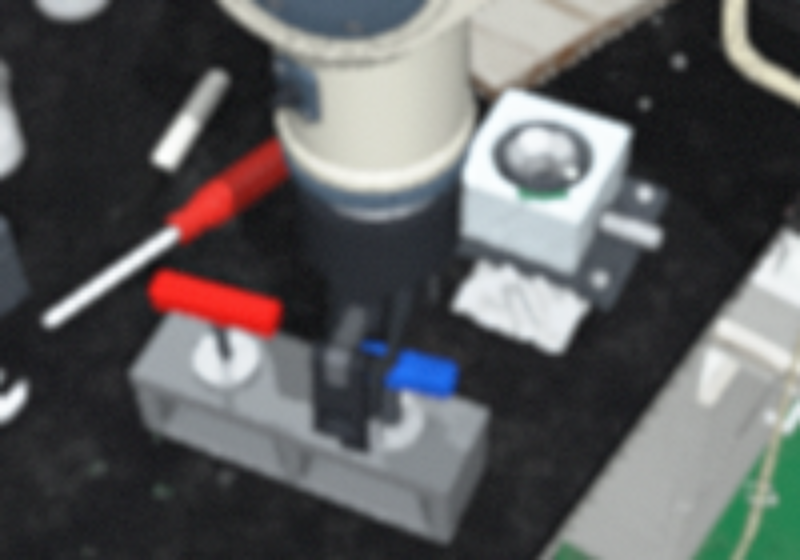

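The view shows the jaws straddling the blue bar at (410,365), with red clear. Closing.

>>> jog_arm:
  series:
    - [0,0,0,0,0,0,0]
    - [0,0,0,0,0,0,0]
    - [0,0,0,0,0,0,0]
    - [0,0,0,0,0,0,0]
    - [0,0,0,0,0,0,0]
    - [0,0,0,0,0,0,0]
    - [0,0,0,0,0,0,0]
    - [0,0,0,0,0,0,0]
  force: 80

```text
clock: 4.15
eef_pos: [467.5, 243.1, 90.5]
tcp_rot: [1.858, 1.57, 0.62]
contact_force: [-1.1, 0.7, 6.2]
opening: 0.172
```

```bash
python3 st.py
```

```text
t 4.15 tcp [467.5 243.1  90.5] F [-1.1  0.7  6.2] T [ 0.04  0.07 -0.01] op 0.172 q [0.48 0.39 1.96 0.   0.8  1.71]
x [ 5.e-04  3.e-04 -1.e+00] bar yaw(y axis) 19.07
```

>>> jog_arm:
  series:
    - [0,0,0,-0.5,0,0,0]
    - [0,0,0,-1,0,0,0]
    - [0,0,0,-1.5,0,0,0]
    - [0,0,0,-2,0,0,0]
    - [0,0,0,-2,0,0,0]
    - [0,0,0,-2,0,0,0]
    - [0,0,0,0,0,0,0]
    - [0,0,0,0,0,0,0]
    - [0,0,0,0,0,0,0]

```text
clock: 5.05
eef_pos: [466.6, 242.6, 179.4]
tcp_rot: [-1.402, 1.569, -2.64]
contact_force: [-0.2, 0.6, -1.7]
opening: 0.17
```

```bash
python3 - <<'E'
from st import *
for n,b in(("scene",(220,130,420,270)),("top",(230,130,430,270))):
    p,d=r.grab_frame(n); np.savez(n+"1.npz",p=p,d=d); cv2.imwrite(f"pics/l1{n}.png",cv2.resize(p[b[1]:b[3],b[0]:b[2],::-1],None,fx=4,fy=4))
E
```

```text
t 5.05 tcp [466.6 242.6 179.4] F [-0.2  0.6 -1.7] T [ 0.07 -0.02 -0.01] op 0.17 q [ 0.48  0.26  1.89 -0.    0.99  1.71]
x [-1.4e-03 -7.0e-04 -1.0e+00] bar yaw(y axis) 19.07
```

View pics/l1scene.png

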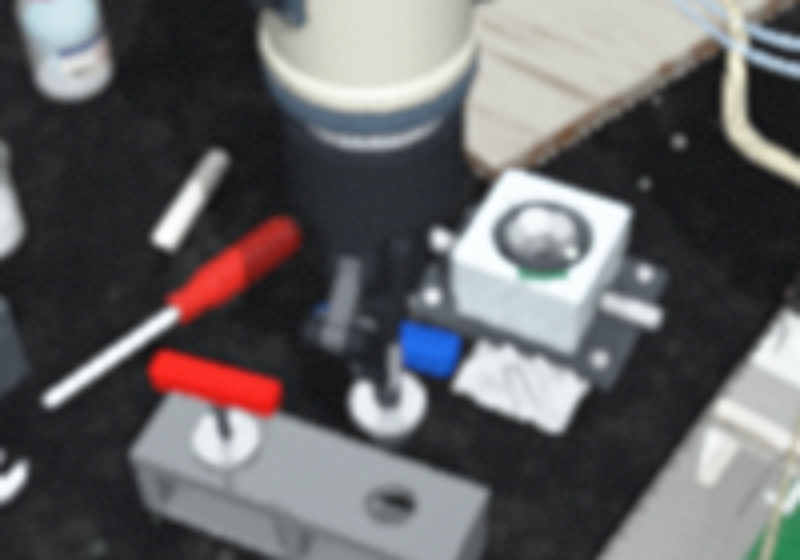

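View pics/l1top.png

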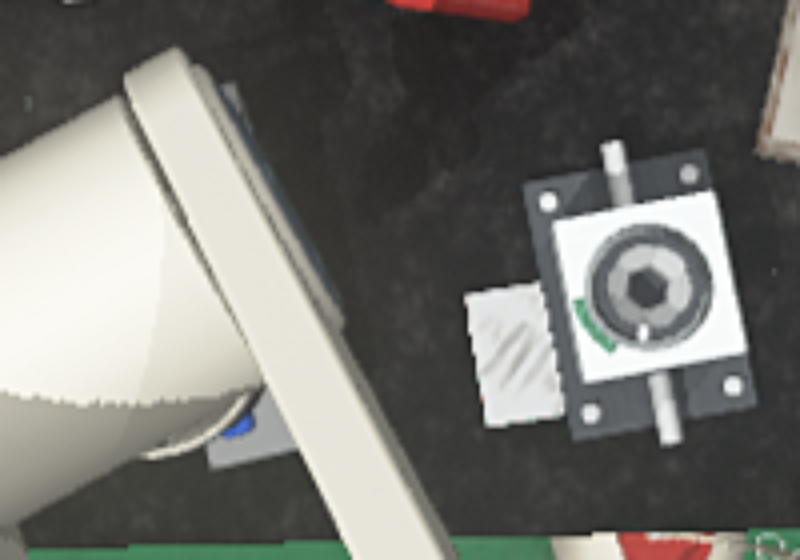

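Key lifted and upright, collar at crop (387,403), empty hole below it, and red still standing. Going above the socket.

>>> jog_arm:
  series:
    - [0,0,0,0,-0.3,2,0]
    - [0,0,0,0,-0.5,3,0]
    - [0,0,0,0,-0.5,3.2,0]
    - [0,0,0,0,-0.5,3.2,0]
    - [0,0,0,0,-0.5,3.2,0]
    - [0,0,0,0,-0.5,3.1,0]
    - [0,0,0,0,-0.5,3,0]
    - [-5,0,0,0,0,0,0]
    - [-5,0,0,0,0,0,0]
    - [-5,0,0,0,0,0,0]
    - [-5,0,0,0,0,0,0]
    - [-5,0,0,0,0,0,0]
    - [-5,0,0,0,0,0,0]
    - [0,0,0,0,0,0,0]
    - [0,0,0,0,0,0,0]
    - [0,0,0,0,0,0,0]

```text
clock: 6.75
eef_pos: [503.5, 36.5, 180.0]
tcp_rot: [-2.401, 1.57, -3.118]
contact_force: [0.8, 1.0, -0.5]
opening: 0.172
```

```bash
python3 - <<'E'
from st import *
X=Rm.T@(np.array([503.2,36.6,s["eef_pos"][2]])-s["eef_pos"]); print("corr",X)
for n,b in(("scene",(280,110,430,250)),):
    p,d=r.grab_frame(n); np.savez(n+"2.npz",p=p,d=d); cv2.imwrite(f"pics/l2{n}.png",cv2.resize(p[b[1]:b[3],b[0]:b[2],::-1],None,fx=4,fy=4))
q=(np.array([387,403])+.5)/4-.5+[220,130]; print("collar at lift",plane("scene",q,55+89-0+5))
E
```

```text
t 6.75 tcp [503.5  36.5 180. ] F [ 0.8  1.  -0.5] T [ 0.03 -0.05  0.02] op 0.172 q [0.07 0.23 1.94 0.   0.98 0.79]
x [-6.e-04 -0.e+00 -1.e+00] bar yaw(y axis) 48.95
corr [ 1.86162730e-04 -1.75362630e-01 -2.91744852e-01]
collar at lift [[466.17600382 244.05533221 149.        ]]
```

View pics/l2scene.png

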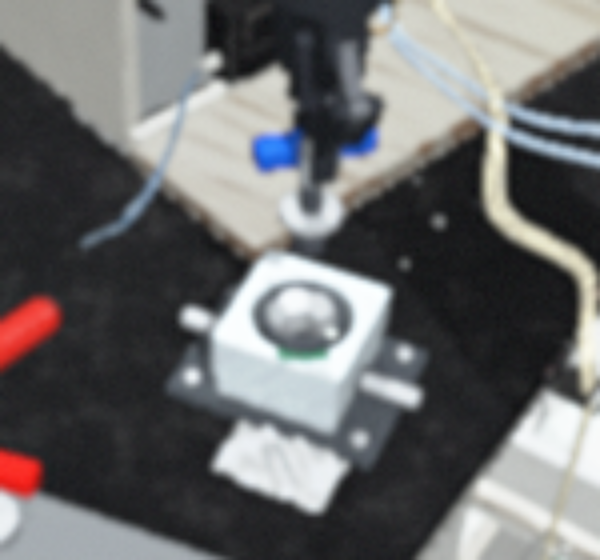

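The collar at crop (312,212) hangs upright over the socket. Its position agrees with the tool to within 1.5 mm, so I'm lowering it, slowing at the mouth.

>>> jog_arm:
  series:
    - [0,0,0,1.5,0,0,0]
    - [0,0,0,2,0,0,0]
    - [0,0,0,1.5,0,0,0]
    - [0,0,0,0.5,0,0,0]
    - [0,0,0,0.5,0,0,0]
    - [0,0,0,0.4,0,0,0]
    - [0,0,0,0.4,0,0,0]
    - [0,0,0,0,0,0,0]

```text
clock: 7.6
eef_pos: [503.6, 36.5, 112.2]
tcp_rot: [-2.46, 1.571, 3.109]
contact_force: [-1.0, 1.2, -0.1]
opening: 0.172
```

```bash
python3 st.py
```

```text
t 7.6 tcp [503.6  36.5 112.2] F [-1.   1.2 -0.1] T [-0.04  0.06  0.  ] op 0.172 q [0.07 0.32 1.99 0.   0.83 0.78]
x [-1.e-04  0.e+00 -1.e+00] bar yaw(y axis) 49.06
```

>>> jog_arm:
  series:
    - [0,0,0,0.4,0,0,0]
    - [0,0,0,0.3,0,0,0]
    - [0,0,0,0.3,0,0,0]
    - [0,0,0,0,0,0,0]

```text
clock: 8.0
eef_pos: [503.4, 36.5, 101.9]
tcp_rot: [-2.348, 1.57, -3.063]
contact_force: [0.5, -0.1, -1.4]
opening: 0.175
```

```bash
python3 st.py
```

```text
t 8.0 tcp [503.4  36.5 101.9] F [ 0.5 -0.1 -1.4] T [-0.01 -0.01  0.06] op 0.175 q [ 0.07  0.34  2.   -0.    0.8   0.78]
x [-7.e-04 -1.e-04 -1.e+00] bar yaw(y axis) 49.07
```

>>> jog_arm:
  series:
    - [0,0,0,0.15,0,0,0]
    - [0,0,0,0.1,0,0,0]
    - [0,0,0,0,0,0,0]

```text
clock: 8.3
eef_pos: [503.6, 36.5, 99.7]
tcp_rot: [-2.298, 1.571, -3.013]
contact_force: [-0.3, -0.5, -1.7]
opening: 0.173
```

```bash
python3 - <<'E'
from st import *
p,d=r.grab_frame("scene"); cv2.imwrite("pics/i1.png",cv2.resize(p[150:240,300:400,::-1],None,fx=6,fy=6,interpolation=cv2.INTER_CUBIC))
E
```

```text
t 8.3 tcp [503.6  36.5  99.7] F [-0.3 -0.5 -1.7] T [0.   0.03 0.05] op 0.173 q [ 0.07  0.34  2.   -0.    0.8   0.78]
x [-2.e-04 -0.e+00 -1.e+00] bar yaw(y axis) 49.07
```

View pics/i1.png

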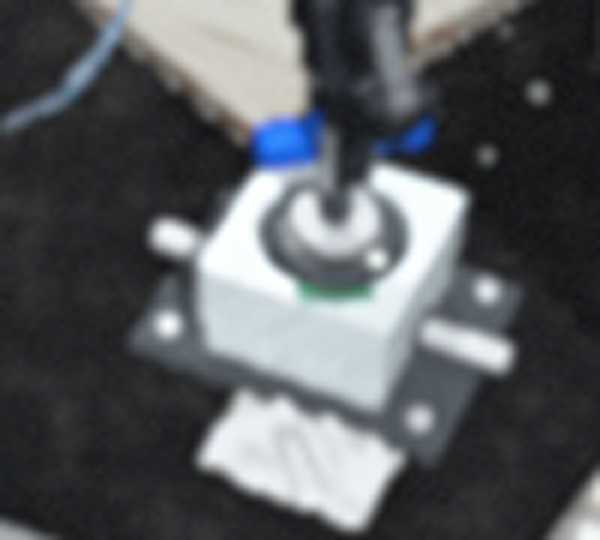

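The collar sits close to the block and the pointer at (376,258) hasn't moved. I'll press lightly to find the floor.

>>> jog_arm:
  series:
    - [0,0,0,0.1,0,0,0]
    - [0,0,0,0,0,0,0]

```text
clock: 8.55
eef_pos: [504.6, 36.6, 99.4]
tcp_rot: [0.781, 1.569, 0.067]
contact_force: [-0.6, 0.0, 4.3]
opening: 0.17
```

>>> jog_arm:
  series:
    - [0,0,0,0.1,0,0,0]
    - [0,0,0,0,0,0,0]

```text
clock: 8.75
eef_pos: [505.4, 36.7, 99.2]
tcp_rot: [0.791, 1.567, 0.076]
contact_force: [-1.1, 0.6, 11.6]
opening: 0.17
```

```bash
python3 st.py
```

```text
t 8.75 tcp [505.4  36.7  99.2] F [-1.1  0.6 11.6] T [ 0.03  0.11 -0.01] op 0.17 q [0.07 0.35 2.   0.   0.8  0.78]
x [ 3.5e-03  3.0e-04 -1.0e+00] bar yaw(y axis) 49.07
```

Floor contact is at TCP z 99.3, against 99.5 expected, so the key is home. Easing the pressure, then turning clockwise in slow steps.

>>> jog_arm:
  series:
    - [0,0,0,-0.1,0,0,0]
    - [0,0,0,0,0,0,0]
    - [0,0,0,0,0,0,0]
    - [3,0,0,0,0,0,0]
    - [3,0,0,0,0,0,0]
    - [3,0,0,0,0,0,0]
    - [3,0,0,0,0,0,0]
    - [3,0,0,0,0,0,0]
    - [3,0,0,0,0,0,0]
    - [3,0,0,0,0,0,0]
    - [3,0,0,0,0,0,0]
    - [3,0,0,0,0,0,0]
    - [3,0,0,0,0,0,0]
    - [3,0,0,0,0,0,0]
    - [3,0,0,0,0,0,0]
    - [3,0,0,0,0,0,0]
    - [3,0,0,0,0,0,0]
    - [0,0,0,0,0,0,0]
    - [0,0,0,0,0,0,0]

```text
clock: 10.65
eef_pos: [504.4, 36.6, 99.3]
tcp_rot: [1.545, 1.569, 0.098]
contact_force: [-0.1, 0.1, 6.7]
opening: 0.173
```

```bash
python3 - <<'E'
from st import *
p,d=r.grab_frame("scene"); cv2.imwrite("pics/i2.png",cv2.resize(p[150:240,300:400,::-1],None,fx=6,fy=6,interpolation=cv2.INTER_CUBIC))
E
```

```text
t 10.65 tcp [504.4  36.6  99.3] F [-0.1  0.1  6.7] T [0.09 0.07 0.04] op 0.173 q [0.07 0.34 2.   0.   0.8  1.52]
x [ 1.4e-03  1.0e-04 -1.0e+00] bar yaw(y axis) 7.06
```

View pics/i2.png

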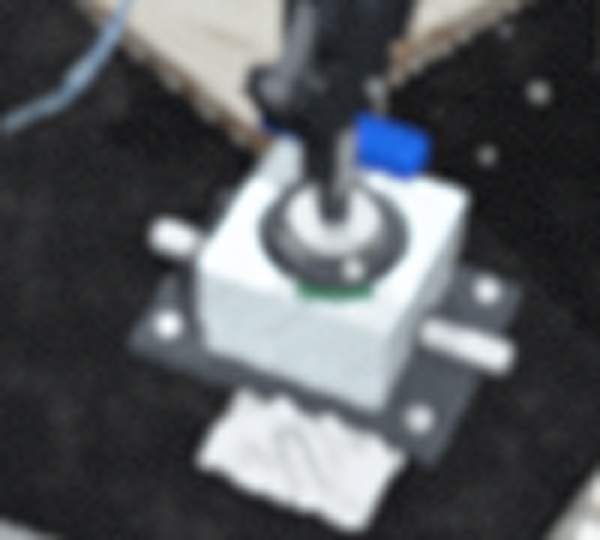

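The pointer has moved to (353,270). Measuring its angle.

```bash
python3 - <<'E'
from h import *
o=lambda q:(np.array(q)+.5)/6-.5+[300,150]
c=np.array([503.1,37.2])
for q in((376,258),(353,270)):
    X=plane("scene",o(q),61)[0]; v=X[:2]-c; a=np.degrees(np.arctan2(v[1],v[0]))%360; print(X,np.hypot(*v),a,"screw",np.radians(189-a))
E
```

```text
[481.72097033  39.54846596  61.        ] 21.507631253573543 173.73124740979267 screw 0.2664900053715304
[485.86286457  50.33278298  61.        ] 21.669998309089163 142.69662499976042 screw 0.8081463485398109
```

The screw turned 31° for 42° of key, so 11° was lost motion, as stated. It now stands at 0.81 to 0.89 rad, so about 17° more is needed.

>>> jog_arm:
  series:
    - [3,0,0,0,0,0,0]
    - [3,0,0,0,0,0,0]
    - [3,0,0,0,0,0,0]
    - [3,0,0,0,0,0,0]
    - [3,0,0,0,0,0,0]
    - [2,0,0,0,0,0,0]
    - [0,0,0,0,0,0,0]
    - [0,0,0,0,0,0,0]
    - [0,0,0,0,0,0,0]

```text
clock: 11.6
eef_pos: [504.4, 36.6, 99.3]
tcp_rot: [1.848, 1.569, 0.104]
contact_force: [-0.5, 0.1, 7.7]
opening: 0.177
```

```bash
python3 - <<'E'
from st import *
p,d=r.grab_frame("scene"); cv2.imwrite("pics/i3.png",cv2.resize(p[150:240,300:400,::-1],None,fx=6,fy=6,interpolation=cv2.INTER_CUBIC))
E
```

```text
t 11.6 tcp [504.4  36.6  99.3] F [-0.5  0.1  7.7] T [ 0.05  0.02 -0.01] op 0.177 q [0.07 0.34 2.   0.   0.8  1.81]
x [ 1.4e-03  1.0e-04 -1.0e+00] bar yaw(y axis) -9.93
```

View pics/i3.png

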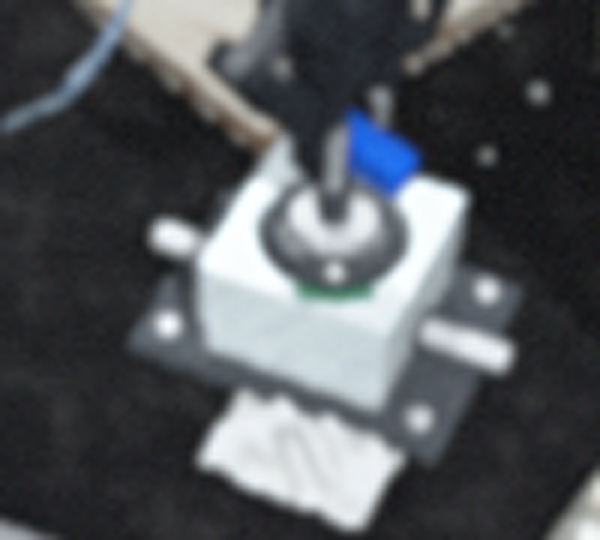

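The pointer (336,272) is in line with the middle of the green zone (334,293). Releasing and withdrawing straight up.

>>> jog_arm:
  series:
    - [0,0,0,-0.05,0,0,0]
    - [0,0,0,0,0,0,0.4]
    - [0,0,0,0,0,0,0.7]
    - [0,0,0,0,0,0,1]
    - [0,0,0,0,0,0,1]
    - [0,0,0,0,0,0,1]
    - [0,0,0,0,0,0,1]
    - [0,0,0,0,0,0,1]
    - [0,0,0,0,0,0,1]

```text
clock: 12.55
eef_pos: [503.7, 36.6, 99.3]
tcp_rot: [2.084, 1.571, 0.34]
contact_force: [-0.5, -0.2, 0.2]
opening: 0.998
```

>>> jog_arm:
  series:
    - [0,0,0,-0.5,0,0,1]
    - [0,0,0,-1,0,0,1]
    - [0,0,0,-2,0,0,1]
    - [0,0,0,-3,0,0,1]
    - [0,0,0,-3,0,0,1]
    - [0,0,0,-3,0,0,1]
    - [0,0,0,-3,0,0,1]
    - [0,0,0,0,0,0,1]
    - [0,0,0,0,0,0,1]
    - [0,0,0,0,0,0,1]

```text
clock: 13.55
eef_pos: [503.0, 36.5, 253.7]
tcp_rot: [-1.36, 1.57, -3.104]
contact_force: [-0.7, -1.0, -0.4]
opening: 1.003
```

```bash
python3 - <<'E'
from st import *
p,d=r.grab_frame("scene"); cv2.imwrite("pics/f1.png",cv2.resize(p[140:280,230:420,::-1],None,fx=4,fy=4,interpolation=cv2.INTER_CUBIC))
np.savez("scene3.npz",p=p,d=d)
M=masks(p)
for c,b,z in(("blue",(320,140,400,200),126),("red",(250,212,297,240),117)):
    ys,xs=np.nonzero(big("scene",M[c],b)); X=deproj("scene",d,np.c_[xs,ys]); t=X[(X[:,2]>z-10)&(X[:,2]<z+8)]; print(c,len(t),t.mean(0),np.percentile(t[:,2],[50,90,97]),cv2.minAreaRect(t[:,:2].astype(np.float32)))
E
```

```text
t 13.55 tcp [503.   36.5 253.7] F [-0.7 -1.  -0.4] T [ 0.03 -0.    0.  ] op 1.003 q [0.07 0.14 1.86 0.   1.14 1.81]
x [-0.0012 -0.     -1.    ] bar yaw(y axis) -9.93
blue 196 [499.31392501  39.97603859 123.87649931] [125.07363594 127.16332379 127.97106505] ((501.734130859375, 37.23312759399414), (18.142452239990234, 67.20858764648438), 89.19225311279297)
red 260 [562.79471456 264.61068665 115.21845353] [116.08716824 118.11770532 119.07236573] ((564.591552734375, 263.5503234863281), (68.90322875976562, 16.255142211914062), 15.407249450683594)
```

View pics/f1.png

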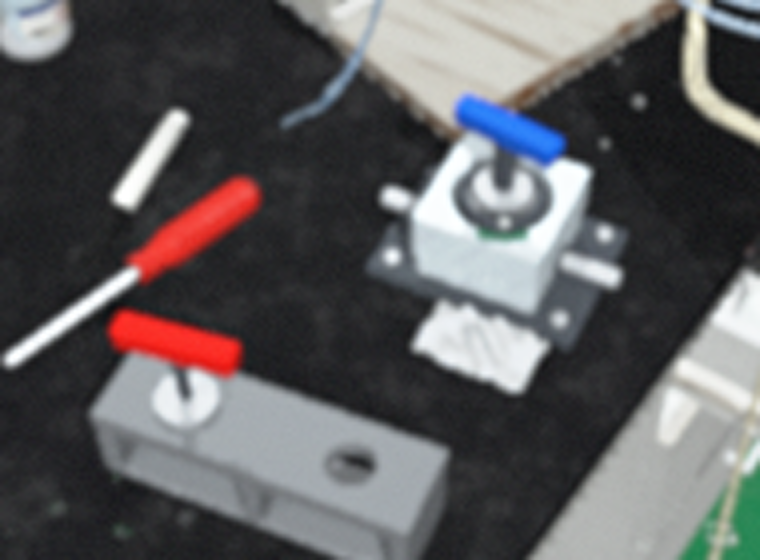

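The key stands upright with its handle top at about 126 mm, as it should when home. The pointer (503,222) is on the middle of the green zone (502,232), and red is unmoved. Handing in.

```bash
python3 -c "
from rig import r
print(r.sign_off())"
```

```text
the job is handed in; nothing more can be done
None
```

I took the blue key from the stand and pushed it home in the socket. I then turned the screw clockwise about 48°, released the key, moved the arm clear and handed the job in at about 13.6 s.

**Key home before turning:** the floor was felt at tool height 99.3 mm, against 99.5 mm expected. The pointer was still at its starting angle, about 0.27 to 0.35 rad.

**Last checks after letting go:**
- **Blue key:** it stands upright in the socket, with its handle top at about 126 mm, which is the height for fully home. I didn't measure the tilt as a number.
- **Pointer:** it looks in line with the middle of the green zone in the final image. By my estimates it is at about 1.1 to 1.2 rad.
- **Red key:** within 1 mm of where it stood.
- **Arm:** about 155 mm above where it released the key, with no force beyond sensor noise.

**Two readings disagreed:**
- **Pointer angle:** the two cameras differed by about 0.08 rad, so I took the mean. That is well inside the zone's ±0.4 rad.
- **Handle:** after release, the handle measured about 9° back from where the gripper left it. This is within the socket's 11° of play, and the pointer stayed put.

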